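# Pack the carry rack and snap its keeper bar shut

## Robot

A 7-joint arm with a two-finger parallel gripper is mounted at the origin on a cart in front of the work surface, level with it; the furniture and walls round the work are solid. World frame = base frame: x ahead of the robot, y to its left, z up, the work surface at z = 0. Lengths are in mm, angles in rad, forces in N, time in s.
With the tool pointing down it reaches from about 400 to 875 mm from the base axis. Payload 4.4 kg.
Tool frame: the origin (TCP) lies at the very end of the fingers, on their centre line; the grasp point (between the pads) lies 19 mm behind it; z points along the fingers, y is the direction in which the jaws open and shut (so a half turn about z gives the same grasp; the last joint's range is limited). The gripper opens to 85 mm and grips with 20 to 120 N. Pads are 22 mm wide; open, the fingers measure 114 mm over their backs; the gripper's body (76 mm by 85 mm) begins 54 mm behind the grasp point. The pads swing forward as they close: fully open they stand 13 mm farther back than shut.
Start: joints at [1.211, 0.628, 0.038, 1.517, -0.027, 0.996, -0.02], TCP at [188.262, -622.154, 231.313] pointing down, gripper open.
Joint ranges: [-3.06, 3.06], [-0.37, 2.12], [-1.25, 1.32], [0.18, 2.47], [-1.1, 4.24], [0.23, 1.98], [-2.94, 2.94]. Speed limits (rad/s): [2.57, 2.57, 3.14, 3.14, 3.14, 3.14, 3.14].

## Interface

Orientations are given as [roll, pitch, yaw] about the fixed x, y, z axes, in that order (R = Rz(yaw) Ry(pitch) Rx(roll)).
In Python, from cell import ctrl, eyes gives the robot as it stands.
- The arm moves only by the tool move_arm, never from a script. Its argument "increments" is a list of rows, each a list of 6 numbers: the shift along the tool's x, y, z in cm, then the turn, a rotation vector about the tool's x, y, z in degrees. In form: [[x, y, z, wx, wy, wz], ...]. A call has 1 to 20 rows; each row is the pose to reach, as a shift and turn from the pose commanded when the call began, along the tool's axes at that moment; what a row does not reach only later rows make up. A row lasts 1/10 s, in which the tool goes at most 50 mm and 8.59 degrees, less where a joint would pass 70% of its speed; a pose out of reach is approached as far as the arm can. A call with a gripper value outside its range is refused whole. "grip" is the opening, from -1 (shut) to 1 (fully open), set as the call begins (left out, the last holds). The fingers move at their own pace and stop on an object; the grip force is fixed at half the most. Time passes only in rows, so rows that repeat a pose let the fingers close. It gives the time, the measured TCP pose, the force and the opening at its end, in the units of the state.
- ctrl.read_state(): the state, without advancing time (a new reading comes with each control period).
- eyes.get_image(name): name is "side" or "top"; returns the picture (480x640x3 uint8, red, green, blue); there is no depth.
- eyes.calibration(name): a dict with "fx", "fy", "cx", "cy" (pixels), "pose" (4x4, takes a point from camera to world coordinates). Camera axes: x right, y up, looking along -z (the intrinsics and any distortion apply to the point x, -y, -z); pixel columns grow to the right and rows downward; lengths in mm; the calibration is good to about 2 mm. A picture is of the moment at which its call begins. calibration takes no time and is no camera call.
- ctrl.finish_job(): hands the job in, once; it reports no verdict.
The state is a dict: "clock": time; "qpos": joint angles; "qd": joint speeds; "tau": joint torques, N m; "eef_pos": TCP position; "tool_rot": TCP orientation; "force": force on the tool from outside, world axes, zero at the start; "torque": the same for the moment, N m; "width": finger opening in mm.
Only numpy, scipy, OpenCV 4.12 (cv2) and the standard library are available. Lean on these libraries where they do the work, as an engineer would, in place of code of your own. Each camera call takes 0.05 s, during which the arm holds its last target. There are 200 camera calls.

## Task

Pack the wooden carry rack for the craft class: stand the small pot of red beads and the spool of blue thread upright in its two empty bays, one in each, whichever goes where. Then swing the steel keeper bar over them and press its red grip down until the bar snaps fully home in the spring clip. Leave the yellow pot in its bay, and do not disturb the green pot and the white and black spools on the desk.

Things in the scene. Friction and masses are not known exactly. Their poses are not given: they have to be found in the camera images.
- rack: Pale wooden rack, fixed: board 250x68x6 mm; three 44x44 mm bays in a row along x, centres x = -49, 0, +49 mm, 20 mm deep, walls 5 mm, tops 26 mm above the desk. Hinge post at x = -95 (60 mm high, 30 wide), spring-clip post at x = +88 (62 high, 30 wide). Origin: below the middle bay's centre, on the desk top; x points from hinge to clip, z up
- bay_middle (a point): centre of the floor of the middle bay, which is empty at the start; 6 mm above the desk
- bay_clip (a point): centre of the floor of the bay next to the clip, which is empty at the start; 6 mm above the desk
- keeper_hinge (a point): centre of the keeper bar's hinge pin, 50 mm above the desk at the rack's x = -95 mm; the pin lies along the rack's y axis
- keeper_grip (a point): centre of the red barrel grip at the keeper bar's end: 15 mm diameter, 22 mm long along the rack's y axis, flat ends, 209 mm from the hinge pin; the bar is an 8 mm steel rod. Pinched on its flat ends it can turn between the fingers. With the bar shut it is 50 mm above the desk at the rack's x = +114 mm, over nothing but the 6 mm board
- clip_seat (a point): where the shut bar lies in the spring clip: rack x = +88 mm, 50 mm above the desk. The clip is two sprung steel leaves, 12 mm wide along x, one each side of the bar; pressed down between their rolled necks with about 5 N the bar snaps 10 mm down
- keeper (a joint): angle of the keeper bar, rad: 0 is shut (level over the bays, home in the clip), about 0.06 is lying on the necks of the clip and not latched, 1.57 upright, 2.2 leaning fully back away from the bays; its stiff hinge stays where it is left; grows as it opens
- pot_red: small clear pot of red beads with a white lid, upright, 36 mm diameter over the lid (lid is the top 7 mm; 32 mm below it), 33 mm high, about 35 g; origin at the centre of its underside, z up. It stands on the desk among other pots and spools; the solid back of a chair rises to 0.27 m above the desk top between them and the robot's right side
- spool_blue: spool of blue thread, upright, 28 mm diameter, 38 mm high, about 20 g; origin at the centre of its underside, z up
- pot_yellow: small clear pot of yellow beads with a white lid, same size as the red one, standing in the rack's bay next to the hinge; it stays there
- pot_green: small clear pot of green beads with a teal lid, 36 mm diameter, 33 mm high, on the desk; leave alone; origin at the centre of its underside
- spool_white: spool of white thread, 26 mm diameter, 35 mm high, on the desk; leave alone; origin at the centre of its underside
- thread_spool_3: spool of black thread, 30 mm diameter, 32 mm high, on the desk; leave alone; origin at the centre of its underside
Not all that is in view belongs to the job. What is shaped like the pot_red but orange or pink is not meant. Leave any orange look-alike of the spool_blue alone.

How it is judged:
By the outcome, as a careful person would: the job done as asked, in the order asked, and still so for the second after the job is handed in, with the robot touching nothing.
It also fails if it takes over 72 s, if anything falls off the work surface, if the arm or the gripper's body presses on something with over 40 N, if the wrist force passes 120 N, or if a joint passes its speed limit or range.

## Working session

There is one attempt and no reset: what is moved stays moved. The work goes in short steps, Python scripts to look and compute and a tool call to move; the robot and the scene stay as the last step left them, time stands still between calls to the robot, and variables do not carry over. Pictures are saved under pics/ and viewed, about 8 in all and at most 12, crops included, and the job is handed in when it is done.

Besides the shell and the picture viewer there is one more tool, called after "Emit:" as a command line: name --pt "numbers of a row" for each row, then --argument value for the rest. move_arm: Moves the arm, as the interface text tells. Its arguments: {"type":"object","properties":{"increments":{"type":"array","items":{"type":"array","items":{"type":"number"}}},"grip":{"type":"number"}},"required":["increments"]}

```bash
ls; mkdir -p pics; python3 - <<'E'
from cell import ctrl,eyes
import cv2
s=ctrl.read_state();print(s)
for n in("side","top"):
    c=eyes.calibration(n);print(n,c)
    cv2.imwrite(f"pics/{n}0.png",eyes.get_image(n)[:,:,::-1])
E
```

```text
pics
{'clock': 0.0, 'qpos': array([ 1.21119734,  0.62932668,  0.03847525,  1.51836892, -0.02699908,
        0.9962882 , -0.02002675]), 'qd': array([ 0.00042758, -0.00032816, -0.00010359,  0.00018415,  0.00099997,
       -0.00029622, -0.00041199]), 'tau': array([ 1.05117961e-04, -5.63420606e+01,  1.22598242e+00, -1.93452018e+01,
        1.09585072e-02,  1.03900780e-02,  5.76386981e-06]), 'eef_pos': array([ 188.06323217, -621.55193659,  230.4020017 ]), 'tool_rot': array([-3.13972094e+00,  4.40771598e-05,  2.93745828e-01]), 'force': array([0.50477412, 0.67299893, 0.5955711 ]), 'torque': array([ 0.07231026, -0.03467814, -0.01285855]), 'width': 85.37809243377347}
side {'fx': 494.1534130581253, 'fy': 494.1534130581253, 'cx': 320.91047279893166, 'cy': 232.06840582899682, 'pose': array([[ 9.99384573e-01,  2.81781375e-02, -2.08918090e-02,
         5.57586532e+02],
       [-3.27730621e-02,  5.37712065e-01, -8.42491342e-01,
        -9.51403694e+02],
       [-1.25060591e-02,  8.42657539e-01,  5.38304626e-01,
         6.17029410e+02],
       [ 0.00000000e+00,  0.00000000e+00,  0.00000000e+00,
         1.00000000e+00]])}
top {'fx': 601.9789863266988, 'fy': 601.9789863266988, 'cx': 319.1841868600414, 'cy': 236.03476890626808, 'pose': array([[ 3.18948069e-05,  9.97089131e-01, -7.62447567e-02,
         4.89265647e+02],
       [-9.99873856e-01, -1.17920077e-03, -1.58392407e-02,
        -8.53690231e+01],
       [-1.58830426e-02,  7.62356440e-02,  9.96963317e-01,
         1.10667506e+03],
       [ 0.00000000e+00,  0.00000000e+00,  0.00000000e+00,
         1.00000000e+00]])}
```

View pics/top0.png

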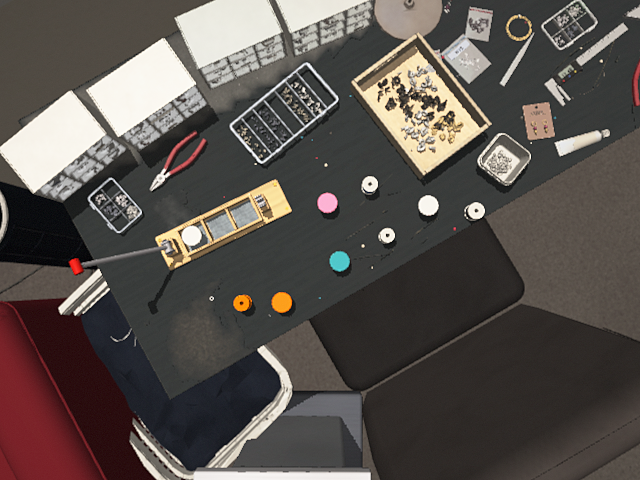

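View pics/side0.png

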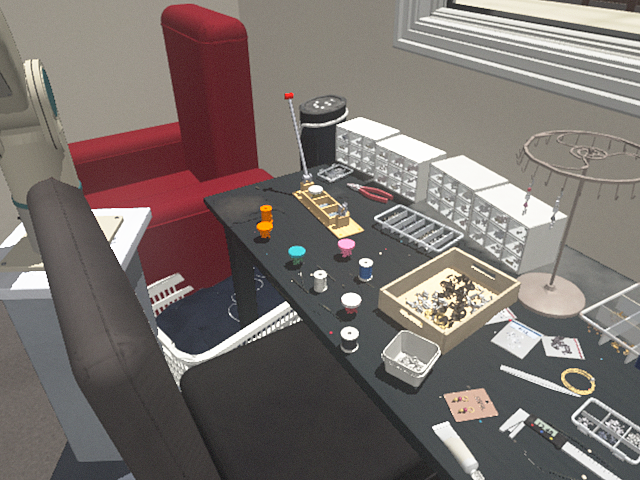

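The top view shows the rack from about (165,250) to (285,195), with the red pot probably at (428,205) and the blue spool at (370,185). The keeper is leaning back, with its grip at (75,266). I'll enlarge both views.

```bash
cat > h.py <<'E'
import numpy as np,cv2
from cell import ctrl,eyes
from scipy.spatial.transform import Rotation as R
C={n:eyes.calibration(n) for n in("side","top")}
def ray(n,u,v):
    c=C[n];P=c["pose"];d=P[:3,:3]@np.array([(u-c["cx"])/c["fx"],-(v-c["cy"])/c["fy"],-1]);return P[:3,3],d
def at(n,u,v,z):
    o,d=ray(n,u,v);return (o+d*(z-o[2])/d[2]).round(1)
def px(n,p):
    c=C[n];P=c["pose"];q=P[:3,:3].T@(np.array(p,float)-P[:3,3]);return np.array([c["cx"]-c["fx"]*q[0]/q[2],c["cy"]+c["fy"]*q[1]/q[2]]).round(1)
def crop(n,out,x0,y0,x1,y1,k,im=None):
    im=eyes.get_image(n)[:,:,::-1] if im is None else im
    cv2.imwrite(out,cv2.resize(im[y0:y1,x0:x1],None,fx=k,fy=k,interpolation=cv2.INTER_CUBIC))
E
python3 - <<'E'
from h import *
a=cv2.imread("pics/top0.png");b=cv2.imread("pics/side0.png")
crop("top","pics/m1.png",150,160,310,280,5,a)
crop("top","pics/m2.png",300,160,500,280,4,a)
crop("side","pics/m3.png",240,80,400,360,2,b)
E
```

```text
(no output)
```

View pics/m1.png

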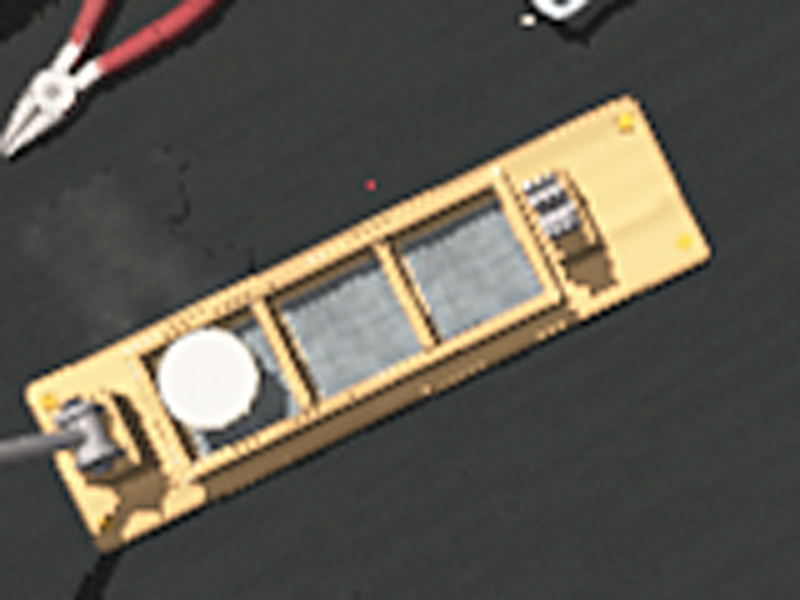

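View pics/m2.png

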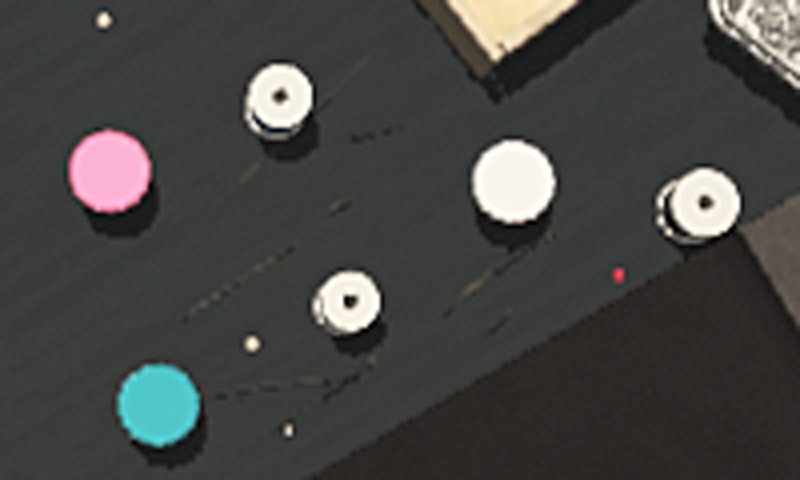

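```bash
python3 - <<'E'
from h import *
cs=[at("top",150+u/5,160+v/5,6) for u,v in[(632,97),(712,252),(107,548),(27,388)]]
for c in cs: print(c)
cs=np.array(cs);m=cs.mean(0);d=cs[:2].sum(0)-cs[2:].sum(0);print("board c",m,"yaw",np.degrees(np.arctan2(d[1],d[0])),np.linalg.norm(d)/2)
# corners of bays at z=26 inner: middle/clip divider etc.
for u,v in[(497,190),(562,300),(138,352),(190,472)]: print("baycorner",at("top",150+u/5,160+v/5,26))
L=dict(blue=(370,184,38),red=(428.2,205.2,33),white=(387.2,235.3,35),black=(476,210.6,32),green=(339.7,261,33),pink=(327.5,202.7,33),yellow=(191.6,235.8,39))
for k,(u,v,z) in L.items():
    p=at("top",u,v,z);print(k,p,"side px",px("side",p))
for h in(200,215,230): print("grip",h,at("top",75,266,h),px("side",at("top",75,266,h)))
E
```

```text
[678.6  11.3   6. ]
[620.8 -18.6   6. ]
[512.  203.1   6. ]
[570.9 233.8   6. ]
board c [595.575 107.4     6.   ] yaw -64.0157169945412 247.07584361891796
baycorner [641.2  58.3  26. ]
baycorner [601.1  34.4  26. ]
baycorner [582.4 187.9  26. ]
baycorner [539.  168.3  26. ]
blue [ 664.3 -159.4   38. ] side px [365.2 261.8]
red [ 626.5 -263.6   33. ] side px [350.5 298.5]
white [ 572.4 -189.6   35. ] side px [319.4 273.7]
black [ 616.8 -348.9   32. ] side px [349.  332.4]
green [ 526.7 -104.9   33. ] side px [296.2 250.3]
pink [631.4 -83.2  33. ] side px [345.7 243. ]
yellow [571.6 159.4  39. ] side px [314.9 188.2]
grip 200 [513.5 299.  200. ] [290.  108.4]
grip 215 [513.1 292.6 215. ] [289.5 103.4]
grip 230 [512.7 286.2 230. ] [289.1  98.4]
```

View pics/m3.png

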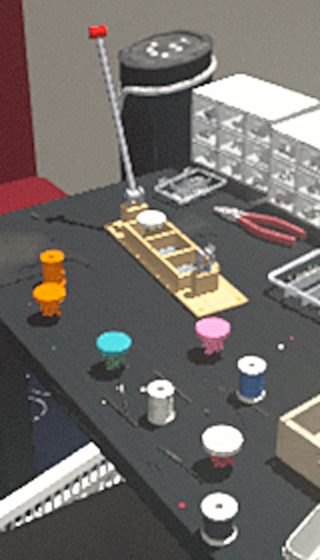

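```bash
ls . -a; python3 - <<'E'
from h import *
for u,v in[(500,305),(640,350),(365,390),(372,480),(590,305)]: print((u,v),at("top",u,v,270),at("top",u,v,0))
for u,v in[(422,180),(487,123),(415,38),(352,80)]: print("box",(u,v),at("top",u,v,0),at("top",u,v,50))
# side chair back points: use several heights
for u,v in[(60,180),(35,190),(215,480)]: print("side",(u,v),at("side",u,v,270))
for p in[(188,-622,231),(188,-622,400),(0,0,300)]: print(px("top",p),px("side",p))
E
```

```text
.
..
h.py
pics
(500, 305) [ 457.8 -320.8  270. ] [ 447.7 -396.8    0. ]
(640, 350) [ 397.  -509.3  270. ] [ 367.2 -646.2    0. ]
(365, 390) [ 342.3 -134.7  270. ] [ 294.9 -150.6    0. ]
(372, 480) [ 222.8 -143.4  270. ] [ 136.8 -162.1    0. ]
(590, 305) [ 457.9 -443.8  270. ] [ 447.8 -559.4    0. ]
box (422, 180) [ 677.8 -258.2    0. ] [ 669.2 -250.4   50. ]
box (487, 123) [ 784.7 -380.4    0. ] [ 771.3 -367.    50. ]
box (415, 38) [ 948.4 -248.6    0. ] [ 927.7 -241.2   50. ]
box (352, 80) [ 868.  -129.5    0. ] [ 850.9 -127.5   50. ]
side (60, 180) [ 162.8 -233.3  270. ]
side (35, 190) [ 138.3 -266.   270. ]
side (215, 480) [ 482.5 -741.5  270. ]
[712.9 498.2] [-67.4 396.1]
[809.1 552.3] [-161.5  252.7]
[262.3 666.5] [ 20.2 114.4]
```

```bash
cat >> h.py <<'E'
def go(p,yaw=None):
    "row (cm, deg) from the present pose to TCP p, pointing down at yaw (deg)"
    s=ctrl.read_state();A=R.from_euler("xyz",s["tool_rot"])
    B=R.from_euler("xyz",[180,0,np.degrees(s["tool_rot"][2]) if yaw is None else yaw],degrees=True)
    print(s["clock"],s["eef_pos"].round(1),np.degrees(s["tool_rot"]).round(1),s["width"].round(1),"->",(A.inv().apply(np.array(p)-s["eef_pos"])/10).round(2),(A.inv()*B).as_rotvec(degrees=True).round(1))
E
python3 - <<'E'
from h import *
go((188,-622,360));go((626.5,-263.6,360));go((626.5,-263.6,120))
E
```

```text
Traceback (most recent call last):
  File "h.py", line 18, in go
    print(s["clock"],s["eef_pos"].round(1),np.degrees(s["tool_rot"]).round(1),s["width"].round(1),"->",(A.inv().apply(np.array(p)-s["eef_pos"])/10).round(2),(A.inv()*B).as_rotvec(degrees=True).round(1))
                                                                              ^^^^^^^^^^^^^^^^
AttributeError: 'float' object has no attribute 'round'
```

```bash
sed -i 's/s\["width"\].round(1)/round(s["width"],1)/' h.py
python3 - <<'E'
from h import *
go((188,-622,360));go((626.5,-263.6,360));go((626.5,-263.6,120))
E
```

```text
0.1 [ 188.1 -621.6  230.5] [-179.9    0.    16.8] 85.5 -> [-2.000e-02  1.000e-02 -1.295e+01] [-0.1  0.  -0. ]
0.1 [ 188.1 -621.6  230.5] [-179.9    0.    16.8] 85.5 -> [ 52.33 -21.6  -12.92] [-0.1  0.  -0. ]
0.1 [ 188.1 -621.6  230.5] [-179.9    0.    16.8] 85.5 -> [ 52.33 -21.55  11.08] [-0.1  0.  -0. ]
```

Emit:
move_arm --pt "0 0 -13 0 0 0" --pt "0 0 -13 0 0 0" --pt "0 0 -13 0 0 0" --pt "0 0 -13 0 0 0" --pt "52.3 -21.6 -13 0 0 0" --pt "52.3 -21.6 -13 0 0 0" --pt "52.3 -21.6 -13 0 0 0" --pt "52.3 -21.6 -13 0 0 0" --pt "52.3 -21.6 -13 0 0 0" --pt "52.3 -21.6 -13 0 0 0" --pt "52.3 -21.6 -13 0 0 0" --pt "52.3 -21.6 -13 0 0 0" --pt "52.3 -21.6 -13 0 0 0" --pt "52.3 -21.6 -13 0 0 0" --pt "52.3 -21.6 -13 0 0 0" --pt "52.3 -21.6 -13 0 0 0" --pt "52.3 -21.6 -13 0 0 0" --pt "52.3 -21.6 -13 0 0 0" --grip 0.2

```text
clock: 1.9
eef_pos: [625.1, -265.0, 360.2]
tool_rot: [-3.141, 0.003, 0.293]
force: [-0.6, -0.7, -0.4]
width: 51.3
```

Emit:
move_arm --pt "0 0 29 0 0 0" --pt "0 0 29 0 0 0" --pt "0 0 29 0 0 0" --pt "0 0 29 0 0 0" --pt "0 0 29 0 0 0" --pt "0 0 29 0 0 0" --pt "0 0 29 0 0 0" --pt "0 0 29 0 0 0"

```text
clock: 2.7
eef_pos: [625.3, -266.1, 71.9]
tool_rot: [3.141, 0.001, 0.291]
force: [0.8, 0.9, 0.9]
width: 51.5
```

```bash
python3 - <<'E'
from h import *
go((626.5,-263.6,22),16.8)
a=eyes.get_image("side")[:,:,::-1];b=eyes.get_image("top")[:,:,::-1]
crop("s","pics/a.png",300,210,420,340,4,a);crop("s","pics/b.png",380,150,480,250,5,b)
A=cv2.imread("pics/a.png");B=cv2.imread("pics/b.png");B=cv2.resize(B,(260,260));A=A[:520]
o=np.zeros((520,740,3),np.uint8);o[:,:480]=A;o[:260,480:]=B;cv2.imwrite("pics/ab.png",o)
E
```

```text
2.7 [ 625.3 -266.1   71.9] [1.80e+02 1.00e-01 1.67e+01] 51.5 -> [ 0.19 -0.21  4.99] [ 0.   0.1 -0.1]
```

View pics/ab.png

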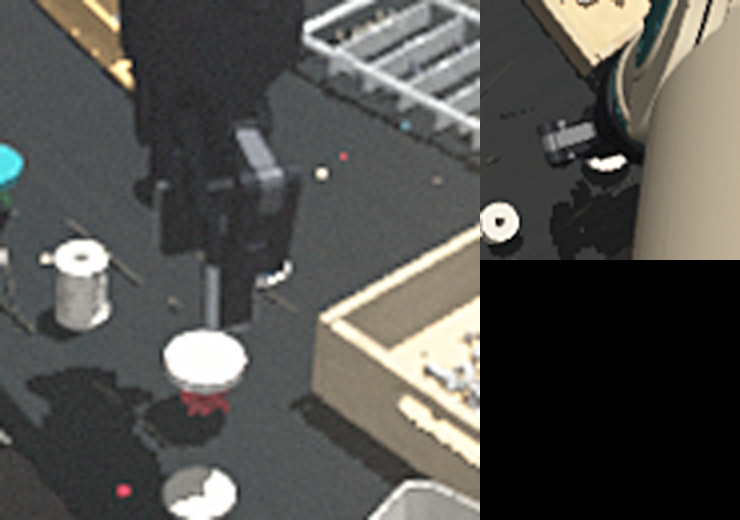

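```bash
python3 - <<'E'
from h import *
j=np.array([.29,-.957]);w=np.array([.957,.29]);t=np.array([625.3,-266.1])
for a in(26,38):
  for b in(-11,11): print(a,b,px("side",[*(t+a*j+b*w),75]))
s=ctrl.read_state();print(s["eef_pos"])
E
```

```text
26 -11 [350.  291.3]
26 11 [361.9 288.6]
38 -11 [352.7 295.6]
38 11 [364.6 292.8]
[ 627.76535883 -265.91971577   74.45735907]
```

Emit:
move_arm --pt "0 0 2.5 0 0 0" --pt "0 0 4.9 0 0 0" --pt "0 0 4.9 0 0 0"

```text
clock: 3.1
eef_pos: [625.5, -264.0, 22.3]
tool_rot: [-3.141, 0.001, 0.294]
force: [0.0, 0.3, -0.2]
width: 51.1
```

Emit:
move_arm --pt "0 0 0 0 0 0" --pt "0 0 0 0 0 0" --pt "0 0 0 0 0 0" --pt "0 0 0 0 0 0" --pt "0 0 0 0 0 0" --pt "0 0 0 0 0 0" --grip -0.6

```text
clock: 3.7
eef_pos: [628.1, -264.9, 25.2]
tool_rot: [3.139, -0.003, 0.294]
force: [-1.3, -0.1, 6.7]
width: 32.6
```

```bash
python3 - <<'E'
from h import *
s=ctrl.read_state();print(s["eef_pos"],s["force"],s["width"])
crop("side","pics/c.png",310,250,400,330,8)
E
```

```text
[ 628.08306551 -264.87051781   25.2132368 ] [-1.30987528 -0.13485224  6.72257639] 32.560722476528724
```

View pics/c.png

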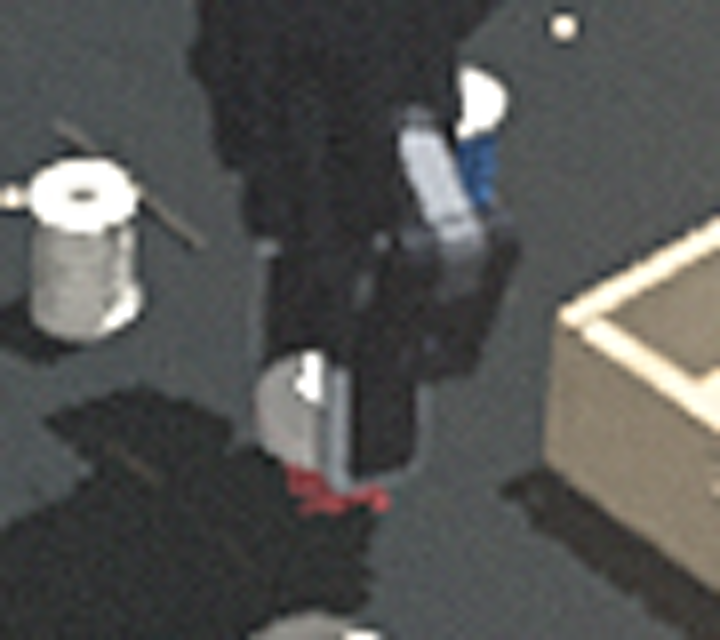

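Emit:
move_arm --pt "0 0 -1 0 0 0" --pt "0 0 -3 0 0 0" --pt "0 0 -6 0 0 0" --pt "0 0 -6 0 0 0"

```text
clock: 4.15
eef_pos: [629.8, -265.3, 87.8]
tool_rot: [3.136, -0.007, 0.294]
force: [-0.1, -0.0, 0.5]
width: 32.4
```

```bash
python3 - <<'E'
from h import *
s=ctrl.read_state();print(s["eef_pos"],s["force"],s["width"])
j=np.array([.29,-.957]);w=np.array([.957,.29]);t=np.array([626.5,-264.0])
for a in(17,):
  for b in(-11,11): print(a,b,px("side",[*(t+a*j+b*w),82]))
print(px("side",[*t,82+11]))
crop("side","pics/d.png",310,210,400,300,6)
E
```

```text
[ 629.76071407 -265.33876451   87.80023822] [-0.08569746 -0.033212    0.46322589] 32.416546273816074
17 -11 [348.8 284.2]
17 11 [360.6 281.5]
[351.2 272.2]
```

View pics/d.png

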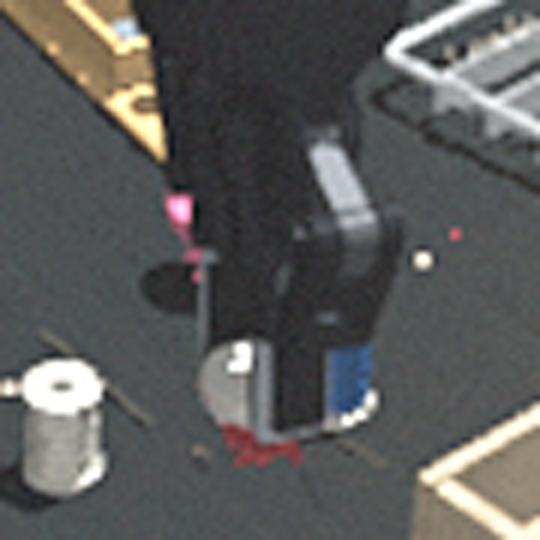

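Emit:
move_arm --pt "0 0 0 0 0 0" --pt "0 0 0 0 0 0" --pt "0 0 0 0 0 0"

```text
clock: 4.5
eef_pos: [625.6, -263.7, 81.3]
tool_rot: [-3.14, 0.001, 0.294]
force: [-0.2, -0.5, 0.0]
width: 32.7
```

```bash
python3 - <<'E'
from h import *
s=ctrl.read_state();print(s["eef_pos"],s["tool_rot"],s["qpos"],s["qd"].round(3))
O=np.array([591.5,112.]);
for n in(0,49): print(n,O+n*np.array([.438,-.899]))
E
```

```text
[ 625.60648707 -263.67601245   81.30980363] [-3.14044744e+00  1.48541629e-03  2.93826075e-01] [ 0.37800008  0.84069644 -0.03633036  1.54336268  0.03926462  0.76012284
 -0.95172205] [ 0.    -0.    -0.001 -0.002  0.001 -0.     0.   ]
0 [591.5 112. ]
49 [612.962  67.949]
```

```bash
python3 - <<'E'
from h import *
from scipy.optimize import least_squares
U=[(632,97),(712,252),(107,548),(27,388),(497,190),(562,300),(138,352),(190,472)]
Q=np.array([(150+u/5,160+v/5) for u,v in U])
def pred(p):
    x,y,t,b=p;c,s=np.cos(t),np.sin(t);m=[(b+125,34,6),(b+125,-34,6),(b-125,-34,6),(b-125,34,6),(71,22,26),(71,-22,26),(-71,22,26),(-71,-22,26)]
    return np.array([px("top",(x+c*X-s*Y,y+s*X+c*Y,Z)) for X,Y,Z in m])
r=least_squares(lambda p:(pred(p)-Q).ravel(),[591,112,-1.12,5],diff_step=1e-3)
print(r.x,np.degrees(r.x[2]));print((pred(r.x)-Q).round(1))
x,y,t,b=r.x
for n in(0,49,-95,114): print(n,x+n*np.cos(t),y+n*np.sin(t))
go((x,y,180),np.degrees(t))
E
```

```text
[591.00199989 112.00044415  -1.12120351   5.        ] -64.2402288311658
[[ 0.8  0.2]
 [ 0.7  2.1]
 [-1.2  2.1]
 [-0.6  0.8]
 [ 0.4 -0.3]
 [-2.2 -0.5]
 [ 1.3  1.4]
 [ 1.1 -0.7]]
0 591.0019998904017 112.00044414719194
49 612.2973438012914 67.86986146673172
-95 549.7151086345954 197.5597370991046
114 640.5462693973694 9.329292604896722
4.5 [ 625.6 -263.7   81.3] [-1.799e+02  1.000e-01  1.680e+01] 32.7 -> [  7.55 -36.97  -9.84] [ 0.   0.1 81.1]
```

```bash
sed -i '/^def px/,/^def crop/s/\.round(1)//' h.py; python3 - <<'E'
from h import *
from scipy.optimize import least_squares
U=[(632,97),(712,252),(107,548),(27,388),(497,190),(562,300),(138,352),(190,472)]
Q=np.array([(150+u/5,160+v/5) for u,v in U])
def pred(p):
    x,y,t,b=p;c,s=np.cos(t),np.sin(t);m=[(b+125,34,6),(b+125,-34,6),(b-125,-34,6),(b-125,34,6),(71,22,26),(71,-22,26),(-71,22,26),(-71,-22,26)]
    return np.array([px("top",(x+c*X-s*Y,y+s*X+c*Y,Z)) for X,Y,Z in m])
r=least_squares(lambda p:(pred(p)-Q).ravel(),[591,112,-1.12,5])
print(r.x,np.degrees(r.x[2]));print((pred(r.x)-Q).round(1))
x,y,t,b=r.x
for n in(0,49,-95,114): print(n,x+n*np.cos(t),y+n*np.sin(t))
go((x,y,180),np.degrees(t))
# overlay of fitted rim and board
im=cv2.resize(cv2.imread("pics/top0.png")[160:280,150:310],None,fx=5,fy=5,interpolation=cv2.INTER_CUBIC)
for k in(slice(0,4),slice(4,8)):
    p=pred(r.x)[k]; p=p if k.start==0 else p[[0,1,3,2]]
    cv2.polylines(im,[((p-[150,160])*5).astype(int)],True,(255,0,255),1)
cv2.imwrite("pics/ov.png",im)
E
```

```text
[591.85542172 112.70003726  -1.12065461   6.42617441] -64.20877962691084
[[ 1.1 -0.6]
 [ 1.   1.3]
 [-0.9  1.3]
 [-0.3  0. ]
 [-0.  -0.7]
 [-2.6 -1. ]
 [ 0.9  0.9]
 [ 0.7 -1.2]]
0 591.8554217214584 112.70003725978269
49 613.1749853540839 68.5811500739704
-95 550.5215738622863 198.2366552730922
114 641.4560391524647 10.056095643811261
4.5 [ 625.6 -263.7   81.3] [-1.799e+02  1.000e-01  1.680e+01] 32.7 -> [  7.66 -37.01  -9.84] [ 0.   0.1 81. ]
```

View pics/ov.png

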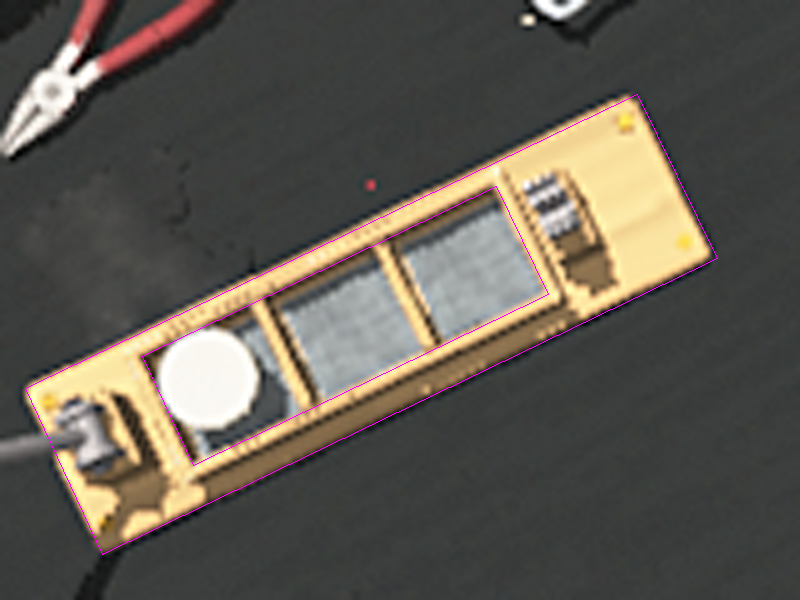

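Emit:
move_arm --pt "0 0 -5 0 0 0" --pt "0 0 -9.8 0 0 0" --pt "7.61 -37.05 -9.8 0 0 81" --pt "7.61 -37.05 -9.8 0 0 81" --pt "7.61 -37.05 -9.8 0 0 81" --pt "7.61 -37.05 -9.8 0 0 81" --pt "7.61 -37.05 -9.8 0 0 81" --pt "7.61 -37.05 -9.8 0 0 81" --pt "7.61 -37.05 -9.8 0 0 81" --pt "7.61 -37.05 -9.8 0 0 81" --pt "7.61 -37.05 -9.8 0 0 81" --pt "7.61 -37.05 -9.8 0 0 81" --pt "7.61 -37.05 -9.8 0 0 81" --pt "7.61 -37.05 -9.8 0 0 81" --pt "7.61 -37.05 -9.8 0 0 81" --pt "7.61 -37.05 -9.8 0 0 81" --pt "7.61 -37.05 -9.8 0 0 81"

```text
clock: 6.2
eef_pos: [591.9, 112.4, 180.4]
tool_rot: [-3.141, 0.0, -1.12]
force: [0.8, 0.3, -0.3]
width: 31.9
```

```bash
python3 - <<'E'
from h import *
go((591.9,112.7,28),-64.2)
E
```

```text
6.2 [591.9 112.4 180.4] [-180.     0.   -64.2] 31.9 -> [-3.000e-02 -1.000e-02  1.524e+01] [-0.  0.  0.]
```

Emit:
move_arm --pt "0 0 5 0 0 0" --pt "0 0 10 0 0 0" --pt "0 0 12 0 0 0" --pt "0 0 12 0 0 0" --pt "0 0 12 0 0 0" --pt "0 0 13 0 0 0" --pt "0 0 13.6 0 0 0" --pt "0 0 13.6 0 0 0"

```text
clock: 7.0
eef_pos: [591.7, 112.9, 44.2]
tool_rot: [3.141, 0.0, -1.12]
force: [-0.8, 0.6, -0.8]
width: 32.4
```

Emit:
move_arm --pt "0 0 0.5 0 0 0" --pt "0 0 0.9 0 0 0" --pt "0 0 1.2 0 0 0" --pt "0 0 1.5 0 0 0" --pt "0 0 1.5 0 0 0"

```text
clock: 7.5
eef_pos: [591.9, 112.8, 31.1]
tool_rot: [-3.141, 0.001, -1.12]
force: [-4.3, -0.1, 15.1]
width: 32.4
```

```bash
python3 - <<'E'
from h import *
crop("side","pics/e.png",290,150,390,240,8)
E
```

```text
(no output)
```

View pics/e.png

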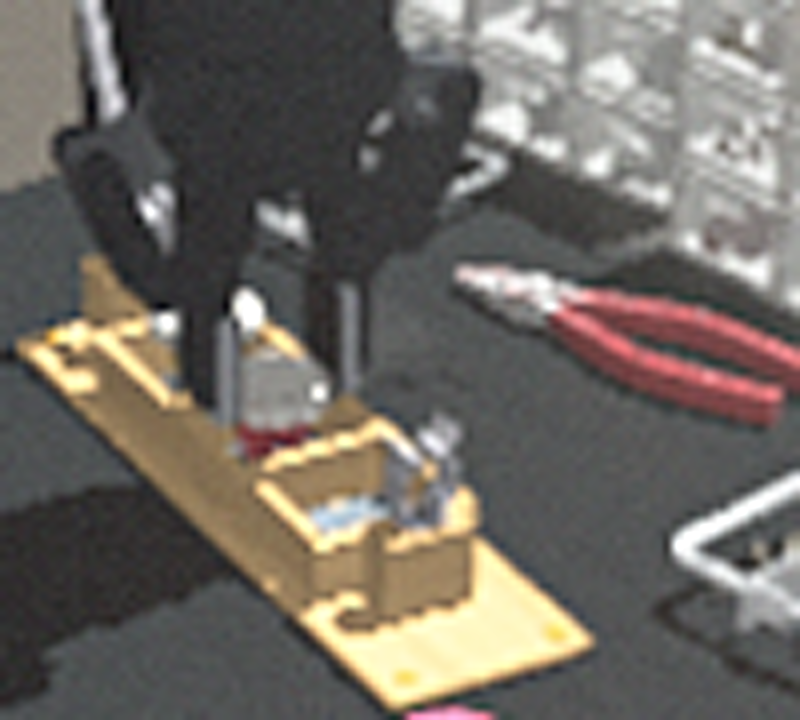

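Emit:
move_arm --pt "0 0 -0.2 0 0 0"

```text
clock: 7.65
eef_pos: [592.1, 112.7, 32.0]
tool_rot: [-3.141, 0.0, -1.12]
force: [-0.2, 0.7, -1.4]
width: 32.4
```

Emit:
move_arm --pt "0 0 0 0 0 0" --pt "0 0 0 0 0 0" --pt "0 0 0 0 0 0" --pt "0 0 0 0 0 0" --pt "0 0 -2 0 0 0" --pt "0 0 -6 0 0 0" --pt "0 0 -10 0 0 0" --pt "0 0 -15 0 0 0" --pt "0 0 -15 0 0 0" --pt "0 0 -15 0 0 0" --grip 0.2

```text
clock: 8.65
eef_pos: [592.5, 112.9, 182.5]
tool_rot: [-3.139, -0.0, -1.12]
force: [-0.2, 0.5, 0.3]
width: 51.3
```

```bash
python3 - <<'E'
from h import *
go((664.3,-159.4,180),-64.2)
crop("side","pics/f.png",270,150,390,280,4)
crop("top","pics/f2.png",150,160,390,280,3)
A=cv2.imread("pics/f.png");B=cv2.imread("pics/f2.png")
o=np.zeros((880,720,3),np.uint8);o[:520,:480]=A;o[520:]=B;cv2.imwrite("pics/fg.png",cv2.resize(o,(490,600)))
E
```

```text
8.65 [592.5 112.9 182.5] [-179.8   -0.   -64.2] 51.3 -> [27.64  5.41  0.25] [-0.2 -0.   0. ]
```

View pics/fg.png

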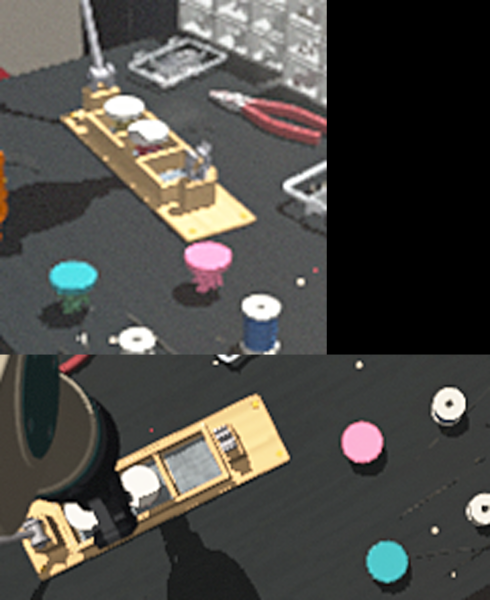

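Emit:
move_arm --pt "27.65 5.32 0 0 0 0" --pt "27.65 5.32 0 0 0 0" --pt "27.65 5.32 0 0 0 0" --pt "27.65 5.32 0 0 0 0" --pt "27.65 5.32 0 0 0 0" --pt "27.65 5.32 0 0 0 0" --pt "27.65 5.32 0 0 0 0" --pt "27.65 5.32 0 0 0 0" --pt "27.65 5.32 5 0 0 0" --pt "27.65 5.32 10 0 0 0" --pt "27.65 5.32 10 0 0 0" --pt "27.65 5.32 10 0 0 0" --pt "27.65 5.32 13 0 0 0" --pt "27.65 5.32 15.9 0 0 0" --pt "27.65 5.32 15.9 0 0 0" --pt "27.65 5.32 15.9 0 0 0"

```text
clock: 10.35
eef_pos: [666.2, -159.4, 25.0]
tool_rot: [-3.139, -0.002, -1.119]
force: [0.6, -0.6, 1.1]
width: 51.3
```

Emit:
move_arm --pt "0 0 0 0 0 0" --pt "0 0 0 0 0 0" --pt "0 0 0 0 0 0" --pt "0 0 0 0 0 0" --pt "0 0 0 0 0 0" --pt "0 0 0 0 0 0" --pt "0 0 0 0 0 0" --grip -0.8

```text
clock: 11.05
eef_pos: [666.3, -159.8, 25.4]
tool_rot: [-3.138, -0.003, -1.12]
force: [-1.1, 0.0, 6.7]
width: 25.3
```

Emit:
move_arm --pt "0 0 -1 0 0 0" --pt "0 0 -4 0 0 0" --pt "0 0 -8 0 0 0" --pt "0 0 -12 0 0 0" --pt "0 0 -12 0 0 0" --pt "-22.75 -5.32 -12 0 0 0" --pt "-22.75 -5.32 -12 0 0 0" --pt "-22.75 -5.32 -12 0 0 0" --pt "-22.75 -5.32 -12 0 0 0" --pt "-22.75 -5.32 -12 0 0 0" --pt "-22.75 -5.32 -12 0 0 0" --pt "-22.75 -5.32 -12 0 0 0" --pt "-22.75 -5.32 -12 0 0 0" --pt "-22.75 -5.32 -9 0 0 0" --pt "-22.75 -5.32 -6 0 0 0" --pt "-22.75 -5.32 -4 0 0 0" --pt "-22.75 -5.32 -3 0 0 0" --pt "-22.75 -5.32 -3 0 0 0" --pt "-22.75 -5.32 -3 0 0 0"

```text
clock: 12.95
eef_pos: [614.1, 67.5, 53.1]
tool_rot: [-3.14, -0.001, -1.121]
force: [1.0, -0.5, 0.2]
width: 25.1
```

```bash
python3 - <<'E'
from h import *
go((613.2,68.6,30),-64.2)
crop("side","pics/i.png",290,130,410,240,5)
im=cv2.imread("pics/i.png");h=cv2.cvtColor(im,cv2.COLOR_BGR2HSV)
m=cv2.inRange(h,(105,110,40),(125,255,255));ys,xs=np.nonzero(m);print(len(xs),"blue centroid",290+xs.mean()/5,130+ys.mean()/5,"span x",290+xs.min()/5,290+xs.max()/5,"y",130+ys.min()/5,130+ys.max()/5)
for z in(52-22-2+0,52-22+38):print(px("side",(613.2,68.6,z)))
print(cv2.minAreaRect(np.c_[xs,ys]))
E
```

```text
12.95 [614.1  67.5  53.1] [-1.799e+02 -1.000e-01 -6.420e+01] 25.1 -> [-0.13  0.03  2.31] [-0.1 -0.1 -0. ]
1599 blue centroid 333.83564727954973 205.4411507191995 span x 296.2 338.4 y 189.0 210.2
[333.29680833 209.54025547]
[333.31368335 194.71291566]
((133.33447265625, 349.0692138671875), (223.3734588623047, 55.06072998046875), 16.215293884277344)
```

Emit:
move_arm --pt "0 0 0.8 0 0 0" --pt "0 0 1.3 0 0 0" --pt "0 0 1.7 0 0 0" --pt "0 0 2.0 0 0 0" --pt "0 0 2.2 0 0 0" --pt "0 0 2.2 0 0 0"

```text
clock: 13.6
eef_pos: [613.1, 68.6, 31.4]
tool_rot: [3.142, 0.001, -1.12]
force: [-3.6, -0.0, 8.3]
width: 25.1
```

Emit:
move_arm --pt "0 0 -0.1 0 0 0" --pt "0 0 -0.1 0 0 0"

```text
clock: 13.8
eef_pos: [613.4, 68.6, 31.5]
tool_rot: [-3.141, -0.0, -1.12]
force: [0.3, -0.3, 3.2]
width: 24.9
```

Emit:
move_arm --pt "0 0 0 0 0 0" --pt "0 0 0 0 0 0" --pt "0 0 0 0 0 0" --pt "0 0 0 0 0 0" --pt "0 0 -2 0 0 0" --pt "0 0 -6 0 0 0" --pt "0 0 -11 0 0 0" --pt "0 0 -16 0 0 0" --pt "0 0 -20 0 0 0" --pt "0 0 -25 0 0 0" --pt "0 0 -30 0 0 0" --pt "0 0 -30 0 0 0" --pt "0 0 -30 0 0 0" --pt "0 0 -30 0 0 0" --grip 0.0

```text
clock: 15.2
eef_pos: [612.3, 68.8, 329.9]
tool_rot: [3.139, 0.001, -1.12]
force: [0.4, -0.2, -1.4]
width: 43.1
```

```bash
python3 - <<'E'
from h import *
from scipy.optimize import least_squares
a=eyes.get_image("side")[:,:,::-1];b=eyes.get_image("top")[:,:,::-1]
cv2.imwrite("pics/s2.png",a);cv2.imwrite("pics/t2.png",b)
def red(im,x0,y0,x1,y1):
    h=cv2.cvtColor(np.ascontiguousarray(im[y0:y1,x0:x1]),cv2.COLOR_BGR2HSV);m=cv2.inRange(h,(0,200,120),(6,255,255))|cv2.inRange(h,(174,200,120),(180,255,255))
    n,l,st,ce=cv2.connectedComponentsWithStats(m);k=1+st[1:,4].argmax();return ce[k]+[x0,y0],st[k]
for im0,im1 in((cv2.imread("pics/side0.png"),cv2.imread("pics/top0.png")),(a,b)):
    try:
        s,i=red(im0,270,80,310,115);t,k=red(im1,55,245,95,285);print(s,i,t,k)
    except Exception as e: print(e);continue
    r=least_squares(lambda p:np.r_[px("side",p)-s,px("top",p)-t],[512,285,235]);print("grip",r.x,r.fun.round(1))
    H=np.array([550.5,198.2,50]);u=np.array([.4352,-.9003,0]);d=r.x-H
    f=lambda th:H+209*(np.cos(th)*u+np.sin(th)*np.array([0,0,1]))
    q=least_squares(lambda p:np.r_[px("side",f(p[0]))-s,px("top",f(p[0]))-t],[2.05]);print("theta",q.x,q.fun.round(1),f(q.x[0]),"along",d@u,np.hypot(d@u,d[2]))
go((591.9,112.7,400),-64.2)
h=cv2.cvtColor(a[150:240,290:400],cv2.COLOR_BGR2HSV);m=cv2.inRange(h,(105,110,40),(125,255,255));ys,xs=np.nonzero(m[40:]);print(xs.mean()+290,ys.mean()+190,len(xs))
E
```

```text
[288.57142857  95.51428571] [15 13  8  6 35] [ 75.3630137  265.50684932] [ 14  13  14  17 146]
grip [512.8928039  281.97705727 238.81525317] [ 0.4 -0.   0.   0.2]
theta [2.02263219] [-0.5  0.5  1.3  1.7] [510.78663356 280.35520177 238.02623348] along -91.79113640056791 209.94478452882902
attempt to get argmax of an empty sequence
15.3 [612.2  68.7 329.4] [ 1.798e+02  1.000e-01 -6.420e+01] 42.7 -> [-4.86 -0.06 -7.05] [0.2 0.1 0. ]
332.3703703703704 211.1851851851852 54
```

```bash
python3 - <<'E'
from h import *
for uv in[(5,295),(100,305),(120,400),(135,430)]:
  print(uv,[(z,at("top",*uv,z)[:2].tolist(),px("side",at("top",*uv,z)).round().tolist()) for z in(-200,0,200,350,500)])
im=cv2.imread("pics/top0.png");v=cv2.imread("pics/side0.png")
print(im[[310,350,400,450],:140:20].tolist())
E
```

```text
(5, 295) [(-200, [461.1, 620.1], [282.0, 189.0]), (0, [465.4, 512.1], [279.0, 148.0]), (200, [469.8, 404.1], [275.0, 96.0]), (350, [473.0, 323.2], [271.0, 46.0]), (500, [476.2, 242.2], [266.0, -18.0])]
(100, 305) [(-200, [439.6, 411.3], [273.0, 219.0]), (0, [447.2, 335.2], [270.0, 173.0]), (200, [454.8, 259.2], [266.0, 114.0]), (350, [460.5, 202.2], [263.0, 58.0]), (500, [466.2, 145.2], [258.0, -13.0])]
(120, 400) [(-200, [237.2, 362.5], [208.0, 229.0]), (0, [275.7, 293.9], [208.0, 181.0]), (200, [314.3, 225.4], [208.0, 120.0]), (350, [343.3, 174.0], [208.0, 62.0]), (500, [372.2, 122.6], [209.0, -11.0])]
(135, 430) [(-200, [174.3, 328.7], [185.0, 236.0]), (0, [222.5, 265.3], [187.0, 186.0]), (200, [270.7, 201.9], [188.0, 124.0]), (350, [306.9, 154.4], [190.0, 65.0]), (500, [343.0, 106.9], [192.0, -9.0])]
[[[34, 30, 101], [14, 15, 45], [16, 15, 41], [235, 245, 249], [172, 185, 194], [44, 36, 34], [43, 35, 34]], [[42, 35, 124], [33, 29, 96], [13, 13, 40], [16, 14, 41], [15, 13, 42], [39, 32, 28], [44, 36, 32]], [[39, 33, 123], [40, 34, 124], [39, 33, 111], [19, 18, 52], [17, 12, 42], [12, 12, 40], [14, 12, 42]], [[38, 31, 120], [42, 35, 122], [40, 33, 122], [39, 32, 116], [27, 23, 79], [12, 9, 38], [18, 16, 42]]]
```

Emit:
move_arm --pt "-23.55 -0.1 0 0 0 0" --pt "-23.55 -0.1 0 0 0 0" --pt "-23.55 -0.1 0 0 0 0" --pt "-23.55 -0.1 0 0 0 0" --pt "-23.55 -0.1 0 0 0 0" --pt "-23.55 -0.1 0 0 0 0" --pt "-23.55 -0.1 0 0 0 0" --pt "-23.55 -0.1 0 0 0 0" --pt "-23.55 -0.1 3 0 0 0" --pt "-23.55 -0.1 6 0 0 0" --pt "-23.55 -0.1 6 0 0 0" --pt "-23.55 -0.1 6 0 0 0"

```text
clock: 16.5
eef_pos: [512.5, 279.2, 271.7]
tool_rot: [3.141, -0.001, -1.123]
force: [0.7, -0.2, 1.4]
width: 42.5
```

```bash
python3 - <<'E'
from h import *
go((511.8,281.2,219.4),-64.2)
a=eyes.get_image("side")[:,:,::-1]
crop("s","pics/g1.png",250,40,350,140,6,a)
E
```

```text
16.5 [512.5 279.2 271.7] [180.   -0.  -64.3] 42.5 -> [-0.21 -0.03  5.23] [ 0.  -0.  -0.1]
```

View pics/g1.png

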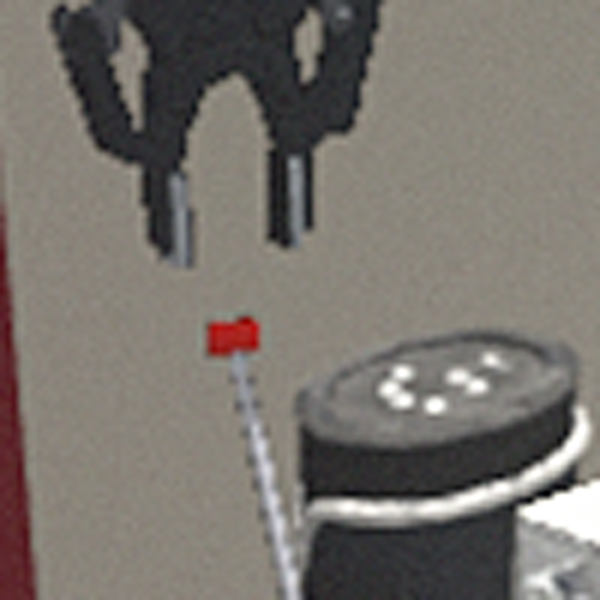

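The grip at (233,335) lies midway between the fingers at (180,265) and (292,245), so the approach is centred. That was my 12th picture; from here I'll check by numbers.

Emit:
move_arm --pt "0 0 2.5 0 0 0" --pt "0 0 5.2 0 0 0" --pt "0 0 5.2 0 0 0" --pt "0 0 5.2 0 0 0"

```text
clock: 16.95
eef_pos: [512.6, 280.9, 220.8]
tool_rot: [-3.14, -0.0, -1.121]
force: [0.4, -0.1, -0.4]
width: 42.8
```

Emit:
move_arm --pt "0 0 0 0 0 0" --pt "0 0 0 0 0 0" --pt "0 0 0 0 0 0" --pt "0 0 0 0 0 0" --pt "0 0 0 0 0 0" --pt "0 0 0 0 0 0" --grip -1

```text
clock: 17.55
eef_pos: [511.4, 282.1, 220.9]
tool_rot: [-3.14, 0.002, -1.119]
force: [-3.3, 1.1, 6.9]
width: 20.8
```

```bash
python3 - <<'E'
from h import *
# arc in rack plane: tool x = rack x (yaw -64.2), tool z = down; start theta from command
th0=2.035
for th in np.r_[np.arange(2.035,0.06,-0.12),0.06,0]: print(round(th,3),round(20.9*(np.cos(th)-np.cos(th0)),2),round(-20.9*(np.sin(th)-np.sin(th0)),2))
E
```

```text
2.035 0.0 -0.0
1.915 2.3 -0.99
1.795 4.71 -1.69
1.675 7.18 -2.1
1.555 9.69 -2.21
1.435 12.19 -2.02
1.315 14.65 -1.53
1.195 17.03 -0.75
1.075 19.3 0.3
0.955 21.43 1.63
0.835 23.38 3.2
0.715 25.14 4.99
0.595 26.67 6.97
0.475 27.94 9.13
0.355 28.95 11.42
0.235 29.68 13.82
0.115 30.12 16.29
0.06 30.22 17.44
0.0 30.26 18.69
```

Emit:
move_arm --pt "1.1 0 -0.5 0 0 0" --pt "2.3 0 -1.0 0 0 0" --pt "3.5 0 -1.35 0 0 0" --pt "4.7 0 -1.7 0 0 0" --pt "5.95 0 -1.9 0 0 0" --pt "7.2 0 -2.1 0 0 0" --pt "8.4 0 -2.17 0 0 0" --pt "9.7 0 -2.2 0 0 0"

```text
clock: 18.35
eef_pos: [554.2, 191.8, 241.1]
tool_rot: [3.141, -0.001, -1.122]
force: [-0.6, 0.1, -0.5]
width: 0.2
```

```bash
cat >> h.py <<'E'
def reds(im,box):
    x0,y0,x1,y1=box;h=cv2.cvtColor(np.ascontiguousarray(im[y0:y1,x0:x1]),cv2.COLOR_BGR2HSV);m=cv2.inRange(h,(0,200,90),(6,255,255))|cv2.inRange(h,(174,200,90),(180,255,255))
    n,l,st,ce=cv2.connectedComponentsWithStats(m);return [(ce[k]+[x0,y0],st[k][4]) for k in range(1,n) if st[k][4]>5]
H=np.array([550.5,198.2,50]);U=np.array([.4352,-.9003,0]);Z=np.array([0,0,1.])
grip=lambda th,v=0:H+209*(np.cos(th)*U+np.sin(th)*Z)+v*np.array([.9003,.4352,0])
E
python3 - <<'E'
from h import *
a=eyes.get_image("side")[:,:,::-1];b=eyes.get_image("top")[:,:,::-1]
print(reds(a,(275,60,345,200)));print(reds(b,(40,200,320,300)))
for th in(2.2,2.1,2.03,1.9,1.8,1.7,1.6): print(th,px("side",grip(th)).round(1),px("top",grip(th)).round(1))
E
```

```text
[(array([296.65,  95.3 ]), np.int32(20))]
[]
2.2 [283.3 100.1] [ 62.6 276.8]
2.1 [285.9  97.5] [ 70.  271.6]
2.03 [287.9  96.1] [ 76.  267.6]
1.9 [291.9  94.6] [ 88.8 259.8]
1.8 [295.3  94.5] [100.  253.5]
1.7 [298.9  95.2] [112.1 247.1]
1.6 [302.6  96.8] [125.  240.7]
```

Emit:
move_arm --pt "0 0 -3 0 0 0" --pt "0 0 -6 0 0 0" --pt "0 0 -6 0 0 0" --pt "-5 0 -6 0 0 0" --pt "-8.5 0 -6 0 0 0" --pt "-8.5 0 -6 0 0 0" --pt "-8.5 0 -3 0 0 0" --pt "-8.5 0 0.6 0 0 0" --pt "-8.5 0 0.6 0 0 0" --pt "-8.5 0 0.6 0 0 0"

```text
clock: 19.45
eef_pos: [516.7, 269.6, 235.2]
tool_rot: [3.14, -0.001, -1.121]
force: [-0.3, 0.1, 0.1]
width: 0.2
```

```bash
python3 - <<'E'
from h import *
a=eyes.get_image("side")[:,:,::-1];b=eyes.get_image("top")[:,:,::-1]
print(reds(a,(275,60,345,200)));print(reds(b,(40,200,320,300)))
s=ctrl.read_state();d=s["eef_pos"]-H;print(s["eef_pos"],d@U,d@[.9003,.4352,0],s["width"],s["force"])
E
```

```text
[(array([299.11904762,  94.92857143]), np.int32(42))]
[(array([110.91194969, 245.82389937]), np.int32(159))]
[517.99204028 270.09454578 236.84920516] -78.87412363665865 2.0215901880057183 0.04151063577535123 [0.3242547  0.11290055 0.89731073]
```

Emit:
move_arm --pt "2 0 -0.2 0 0 0" --pt "3.5 0 -0.4 0 0 0" --pt "4.8 0 -0.5 0 0 0" --pt "6.1 0 -0.5 0 0 0" --pt "7.4 0 -0.5 0 0 0" --pt "8.7 0 -0.4 0 0 0" --pt "10 0 -0.4 0 0 0" --pt "10 0 -0.4 0 0 0"

```text
clock: 20.35
eef_pos: [561.3, 177.3, 239.4]
tool_rot: [3.141, -0.002, -1.123]
force: [0.0, 0.1, -0.5]
width: 0.0
```

```bash
python3 - <<'E'
from h import *
a=eyes.get_image("side")[:,:,::-1];b=eyes.get_image("top")[:,:,::-1]
print(reds(a,(275,60,365,200)));print(reds(b,(40,180,320,300)))
s=ctrl.read_state();d=s["eef_pos"]-H;print(s["eef_pos"],d@U,d@[.9003,.4352,0],s["width"],s["force"])
for th in(1.6,1.5,1.4,1.3,1.2): print(th,px("side",grip(th)).round(1),px("top",grip(th)).round(1))
E
```

```text
[(array([313.4 , 104.15]), np.int32(40))]
[(array([156.92763158, 223.94736842]), np.int32(152))]
[560.29661309 179.97810588 239.17454639] 20.66865729018896 0.8897224469550772 0.14693541997416903 [-0.19365209  1.06333776  0.59439459]
1.6 [302.6  96.8] [125.  240.7]
1.5 [306.6  99.4] [138.4 234.3]
1.4 [310.6 102.9] [152.2 228.1]
1.3 [314.7 107.4] [166.  222.2]
1.2 [318.7 112.7] [179.6 216.7]
```

Emit:
move_arm --pt "1.2 0 0.2 0 0 0" --pt "2.4 0 0.5 0 0 0" --pt "3.6 0 0.9 0 0 0" --pt "4.6 0 1.2 0 0 0" --pt "5.6 0 1.6 0 0 0" --pt "6.5 0 2.1 0 0 0" --pt "7.4 0 2.6 0 0 0" --pt "8.2 0 3.1 0 0 0" --pt "8.2 0 3.1 0 0 0"

```text
clock: 21.35
eef_pos: [596.1, 104.7, 207.6]
tool_rot: [3.14, -0.001, -1.122]
force: [0.2, -0.5, 0.4]
width: 0.0
```

```bash
cat > look.py <<'E'
from h import *
from scipy.optimize import least_squares
a=eyes.get_image("side")[:,:,::-1];b=eyes.get_image("top")[:,:,::-1]
A=reds(a,(275,60,400,270));B=reds(b,(40,140,320,300));print(A,B)
for n,L in(("side",A),("top",B)):
    for c,k in L: r=least_squares(lambda p:px(n,grip(p[0]))-c,[.8]);print(n,"theta",r.x.round(3),r.fun.round(1),"grip along",209*np.cos(r.x),"z",50+209*np.sin(r.x))
s=ctrl.read_state();d=s["eef_pos"]-H;print(s["clock"],s["eef_pos"],"along",d@U,"lat",d@[.9003,.4352,0],s["width"],s["force"])
E
python3 look.py
```

```text
[(array([331.06451613, 130.67741935]), np.int32(31))] [(array([214.18548387, 202.29032258]), np.int32(124))]
side theta [0.927] [-1.8  0.8] grip along [125.48551424] z [217.13583014]
top theta [0.923] [0.6 1.8] grip along [126.06225663] z [216.7012521]
21.45 [595.99143523 106.37548106 208.13857625] along 102.4674870104088 lat 0.9939084978484584 -0.14859216930055485 [-0.23475345  0.68290806 -0.96210023]
```

Emit:
move_arm --pt "0 0 -2 0 0 0" --pt "0 0 -3.7 0 0 0" --pt "0 0 -3.7 0 0 0" --pt "2.5 0 -3.7 0 0 0" --pt "2.5 0 -3.7 0 0 0" --pt "2.7 0 -1.3 0 0 0" --pt "3.8 0 -0.3 0 0 0" --pt "4.9 0 0.8 0 0 0" --pt "5.9 0 2.0 0 0 0" --pt "6.9 0 3.3 0 0 0" --pt "7.7 0 4.6 0 0 0" --pt "8.5 0 6.0 0 0 0" --pt "9.1 0 7.5 0 0 0" --pt "9.7 0 8.9 0 0 0" --pt "10.2 0 10.9 0 0 0" --pt "10.2 0 10.9 0 0 0"

```text
clock: 23.05
eef_pos: [638.6, 14.0, 96.2]
tool_rot: [3.137, 0.002, -1.121]
force: [-0.1, -0.7, 0.2]
width: 0.1
```

```bash
python3 look.py
```

```text
[(array([347.42307692, 199.23076923]), np.int32(26))] []
side theta [0.171] [-0.7  0.1] grip along [205.94142448] z [85.62484645]
23.15 [640.17173521  14.65287034  98.82683203] along 204.2726200007566 lat 0.8517523801482368 -0.1515173079778013 [-0.0172441   0.26753179  0.42034188]
```

Emit:
move_arm --pt "0.2 0 1.2 0 0 0" --pt "0.4 0 2.2 0 0 0" --pt "0.4 0 2.8 0 0 0" --pt "0.4 0 3.2 0 0 0" --pt "0.4 0 3.6 0 0 0" --pt "0.4 0 3.9 0 0 0" --pt "0.4 0 4.15 0 0 0" --pt "0.4 0 4.15 0 0 0"

```text
clock: 23.95
eef_pos: [642.3, 11.0, 57.6]
tool_rot: [-3.142, -0.0, -1.12]
force: [-0.1, 0.1, -0.5]
width: 0.1
```

```bash
python3 look.py
```

```text
[(array([347.56521739, 214.17391304]), np.int32(23))] []
side theta [-0.006] [-0.4 -0. ] grip along [208.99636064] z [48.76661502]
24.05 [642.22459858  11.15142898  57.68692052] along 208.3183737952297 lat 1.176117994516688 -0.023615336958465953 [-0.19695781  0.40652918 -0.54061839]
```

Emit:
move_arm --pt "0 0 0.2 0 0 0" --pt "0 0 0.35 0 0 0" --pt "0 0 0.35 0 0 0"

```text
clock: 24.35
eef_pos: [642.5, 11.3, 56.4]
tool_rot: [-3.14, 0.001, -1.12]
force: [-4.6, 0.9, 14.7]
width: -0.3
```

Firm stop at 15 N with the TCP at about 56 mm, so the bar is at its end stop. Next I retract and check.

Emit:
move_arm --pt "0 0 -1 0 0 0" --pt "0 0 -5 0 0 0" --pt "0 0 -10 0 0 0" --pt "0 0 -15 0 0 0" --pt "0 0 -20 0 0 0" --pt "0 0 -25 0 0 0" --pt "-10 15 -28 0 0 0" --pt "-10 15 -28 0 0 0" --pt "-10 15 -28 0 0 0" --pt "-10 15 -28 0 0 0" --pt "-10 15 -28 0 0 0" --pt "-10 15 -28 0 0 0" --pt "-10 15 -28 0 0 0"

```text
clock: 25.65
eef_pos: [464.8, 35.6, 334.4]
tool_rot: [-3.141, -0.001, -1.12]
force: [0.0, -0.5, -0.0]
width: 0.0
```

```bash
python3 look.py; python3 - <<'E'
from h import *
a=eyes.get_image("side")[:,:,::-1];b=eyes.get_image("top")[:,:,::-1];cv2.imwrite("pics/s9.png",a);cv2.imwrite("pics/t9.png",b)
for th in(0,.06):print("pred side",th,px("side",grip(th)).round(1))
# compare untouched things before/after
for n,im,f in(("side",a,"side0"),("top",b,"top0")):
    o=cv2.imread(f"pics/{f}.png")
    for k,p in dict(green=(526.7,-104.9,25),white=(572.4,-189.6,25),black=(616.8,-348.9,25),pink=(631.4,-83.2,25)).items():
        u,v=px(n,p).astype(int);q=o[v-14:v+14,u-14:u+14];w=im[v-20:v+20,u-20:u+20]
        if q.shape[:2]!=(28,28) or w.shape[:2]!=(40,40): continue
        r=cv2.matchTemplate(np.ascontiguousarray(w),q,cv2.TM_CCOEFF_NORMED);_,mx,_,l=cv2.minMaxLoc(r);print(n,k,round(mx,2),l[0]-6,l[1]-6)
hsv=cv2.cvtColor(a,cv2.COLOR_BGR2HSV)
for nm,p,lo,hi in(("blue",(613.2,68.6,22),(105,110,40),(125,255,255)),("lid red",(591.9,112.7,39),(0,0,190),(180,45,255)),("lid yellow",(571.6,159.4,39),(0,0,190),(180,45,255)),("blue flange",(613.2,68.6,44),(0,0,190),(180,45,255))):
    u,v=px("side",p);m=cv2.inRange(hsv,lo,hi)[int(v)-9:int(v)+9,int(u)-10:int(u)+10];ys,xs=np.nonzero(m);print(nm,(u.round(1),v.round(1)),"seen",xs.mean()+int(u)-10,ys.mean()+int(v)-9,len(xs))
E
```

```text
[(array([348.05, 212.95]), np.int32(40))] [(array([273.31325301, 194.84337349]), np.int32(83))]
side theta [0.009] [-0.8 -0. ] grip along [208.99065693] z [51.97618742]
top theta [0.088] [ 0.1 -0.2] grip along [208.19030559] z [68.37924537]
25.75 [464.64555559  35.34362452 334.0599021 ] along 109.25574063716209 lat -148.16985091377933 0.04356452066408257 [-0.2708657   0.23782129  0.21732351]
pred side 0 [347.2 213.7]
pred side 0.06 [347.2 208.8]
side green 1.0 0 0
side white 1.0 0 0
side black 1.0 0 0
side pink 0.97 0 0
top green 1.0 0 0
top white 1.0 0 0
top black 1.0 0 0
top pink 1.0 0 0
blue (np.float64(333.3), np.float64(211.7)) seen 332.2962962962963 211.2962962962963 54
lid red (np.float64(323.6), np.float64(196.9)) seen 322.6280991735537 195.20661157024793 121
lid yellow (np.float64(314.9), np.float64(188.2)) seen 315.4516129032258 188.03225806451613 93
blue flange (np.float64(333.3), np.float64(203.7)) seen 330.1463414634146 200.4512195121951 82
```

```bash
python3 -c "
from cell import ctrl
print(ctrl.finish_job())"
```

```text
the job is handed in; nothing more can be done
None
```

I packed the rack and handed the job in at about 26 s. The red pot stands in the middle bay, the blue spool is in the bay next to the clip, and the keeper bar is shut.

**Slip on the way:** my first pinch on the red grip slid off partway through the swing. I closed the fingers, pushed the bar over from behind, and then pressed it down from above.

**Last checks:**
- **Bar:** it snapped through and then stopped firmly at about 15 N. After I retracted, the side camera put it at about 0.01 rad, where an unlatched bar would show about 0.06. The top camera read 0.09, which disagrees. I went with the side camera and the firm stop, because the top view barely shows the bar's height.
- **Desk items:** the green pot, the white and black spools and the pink look-alike showed no shift in either camera.
- **In the bays:** side-camera readings put the red and yellow lids and the blue thread within 2 pixels of where they should be. The blue spool's white top flange read 3 to 4 pixels off, which I did not follow up. I saw the red pot standing upright in its bay. I had used all 12 pictures, so I checked the blue spool and the shut bar only by numbers.

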